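# Free the blue parts box from the row of bench blocks

## Robot

A 7-joint arm with a two-finger parallel gripper is mounted at the origin on a cart in front of the work surface, level with it; the furniture and walls round the work are solid. World frame = base frame: x ahead of the robot, y to its left, z up, the work surface at z = 0. Lengths are in m, angles in rad, forces in N, time in s.
With the tool pointing down it reaches from about 0.425 to 0.925 m from the base axis. Payload 6.8 kg.
Tool frame: the origin (TCP) lies midway between the tips of the shut fingers; the grasp point (between the pads) lies env.hold_point_z behind it (env.hold_point_z is the distance from the TCP to the grasp point, in m); z points along the fingers, x is the direction in which the jaws open and shut, and the axes are right-handed (so a half turn about z gives the same grasp; the last joint's range is limited). The gripper opens to 88 mm and grips with 3 to 60 N. Pads are 20 mm wide; open, the fingers measure 115 mm over their backs; the gripper's body (75 mm by 178 mm) begins 61 mm behind the grasp point.
Start: joints at [1.14, 0.477, 0.022, 1.555, -0.011, 1.109, -0.083], TCP at [0.214, -0.64, 0.223] pointing down, gripper open.
Joint ranges: [-2.96, 2.96], [-0.34, 2.1], [-1.41, 1.46], [0.24, 2.44], [-1.37, 4.51], [0.17, 1.92], [-2.96, 2.96]. Speed limits (rad/s): [2.39, 2.39, 3.14, 3.14, 3.14, 3.14, 3.14].

## Interface

Orientations are given as a rotation vector (axis times angle).
In Python, from bench import env, viewer, finish_job gives the robot as it stands.
- The arm moves only by the shell command python3 -m jog 'ROWS' [OPENING]. ROWS is JSON, a list of rows, each an object of numbers: "tx", "ty", "tz": the shift along the tool's x, y, z normalised to -1 to 1, where 1 is 25 mm; "rx", "ry", "rz": the turn, a rotation vector about the tool's x, y, z normalised to -1 to 1, where 1 is 10 degrees. A call has exactly 8 rows; each row shifts and turns the pose as measured when the row begins, along the tool's axes as they then stand; what a row does not reach is not made up. A row lasts 1/8 s, in which the tool goes at most 62.5 mm and 10.7 degrees, less where a joint would pass 70% of its speed; a pose out of reach is approached as far as the arm can. A call with a number of a shift or a turn outside -1 to 1 is refused whole. A call with a gripper value outside its range is refused whole. OPENING is the gripper command: -1 is fully open, 1 is shut, values between are in proportion, set as the call begins (- or left out, the last holds). The fingers move at their own pace and stop on an object; the grip force is fixed at half the most. Time passes only in rows, so rows that do not move let the fingers close, or fill a call up. It gives the time, the measured TCP pose, the force and the opening at its end, in the units of the state.
- env.observe(): the state, without advancing time (a new reading comes with each control period).
- viewer.snapshot(name): name is "scene" or "top"; returns (picture, depth): 400x640x3 uint8, red, green, blue; 400x640 float32, m along the optical axis (not along the pixel's ray), 0 where there is no reading.
- viewer.calibration(name): a dict with "vertical_fov" (degrees; the focal length in pixels is half the picture's height over the tangent of half this angle, whatever the lens; pixels are square), "cx", "cy" (the principal point, pixels), "xyz" and "attitude" of the camera in the world. Camera axes: x right, y down, z forward; pixel columns grow to the right and rows downward; lengths in m; the calibration is good to about 2 mm. A picture is of the moment at which its call begins. calibration takes no time and is no camera call.
- finish_job(): hands the job in, once; it reports no verdict.
The state is a dict: "clock": time; "joint_pos": joint angles; "joint_vel": joint speeds; "joint_efforts": joint torques, N m; "ee_pos": TCP position; "ee_rot": TCP orientation; "ft_force": force on the tool from outside, world axes, zero at the start; "torque": the same for the moment, N m; "width": finger opening in m.
Only numpy, scipy, OpenCV 4.12 (cv2) and the standard library are available. Lean on these libraries where they do the work, as an engineer would, in place of code of your own. Each camera call takes 0.05 s, during which the arm holds its last target.

## Task

On the green sorting board an open blue parts box stands in a tight row with two black steel bench blocks. Slide the blue box lengthwise out of the row, without lifting it, until it lies wholly on the board's white band and still roughly square to the board; leave the two steel blocks where they are, then let go of everything.

Things in the scene. Friction and masses are not known exactly. Their poses are not given: they have to be found in the camera images.
- board: Green sorting board, fixed, 250 mm along its x, 200 along y, 8 thick. Origin: centre of its underside; x points away from the robot (turned up to 22 degrees), y left. White band (colour only, flush): x +5 to +120 mm, y -96 to +96. The row stands on the green near part, centred at x = -55 mm: three things touching side by side at y about -44, 0, +44 mm, in any order.
- blue_box: The thing to move: open-topped blue plastic parts box, 44 mm wide along its x, 64 long along its y, 15 high, walls and floor 2 mm, about 60 g, loose. Origin: centre of its underside. Its long side lies along the board's x; its narrow end nearest the robot is free to push against, and nothing stands between it and the white band.
- block_1: Black steel bench block, 44 mm wide along its own x, 66 mm long along its own y, 22 mm high, about 0.42 kg, loose; in the row with its long side along the board's x. Origin at the centre of its underside. Must stay where it is.
- block_2: A second black steel bench block, the same as block_1. Must stay where it is.

How it is judged:
By the outcome, as a careful person would: the job done as asked, in the order asked, and still so for the second after the job is handed in, with the robot touching nothing.
It also fails if it takes over 32 s, if anything falls off the work surface, if the arm or the gripper's body presses on something with over 40 N, if the wrist force passes 120 N, or if a joint passes its speed limit or range.

## Working session

There is one attempt and no reset: what is moved stays moved. The work goes in short steps, Python scripts to look and compute and a shell command to move; the robot and the scene stay as the last step left them, time stands still between calls to the robot, and variables do not carry over. Pictures are saved under pics/ and viewed, and the job is handed in when it is done.

```bash
mkdir -p pics; ls; python3 - <<'E'
from bench import env, viewer
import cv2, numpy as np
s=env.observe(); print({k:np.round(v,3) for k,v in s.items()}, env.hold_point_z)
for n in ("top","scene"):
    p,d=viewer.snapshot(n); np.savez(f"pics/{n}0.npz",p=p,d=d)
    cv2.imwrite(f"pics/{n}0.png",p[...,::-1]); print(n,viewer.calibration(n))
E
```

```text
pics
{'clock': np.float64(0.0), 'joint_pos': array([ 1.14 ,  0.478,  0.022,  1.556, -0.012,  1.109, -0.083]), 'joint_vel': array([ 0.001, -0.001,  0.001, -0.001, -0.002, -0.002,  0.002]), 'joint_efforts': array([-1.0000e-03, -5.8285e+01,  1.5350e+00, -2.7261e+01, -5.4000e-02,
        1.7000e-02,  0.0000e+00]), 'ee_pos': array([ 0.214, -0.64 ,  0.222]), 'ee_rot': array([-2.549e+00,  1.835e+00,  2.000e-03]), 'ft_force': array([ 0.248,  0.548, -0.345]), 'torque': array([-0.003,  0.036,  0.033]), 'width': np.float64(0.088)} 0.0187
top {'vertical_fov': 45.02720335485037, 'cx': 322.0914499856181, 'cy': 200.60055592528894, 'xyz': array([0.51776854, 0.11520791, 0.8845442 ]), 'attitude': array([-2.19539462,  2.17093303, -0.09657542])}
scene {'vertical_fov': 47.78054906607561, 'cx': 316.4348523948963, 'cy': 201.05970027626017, 'xyz': array([0.12612052, 0.73449897, 0.42888897]), 'attitude': array([-0.76572899,  2.30189282, -1.41081796])}
```

View pics/top0.png

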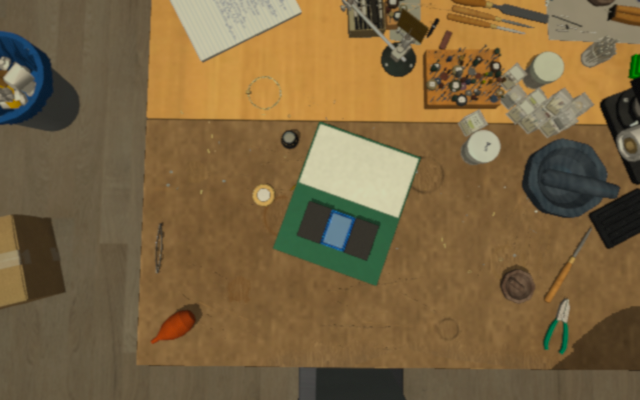

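View pics/scene0.png

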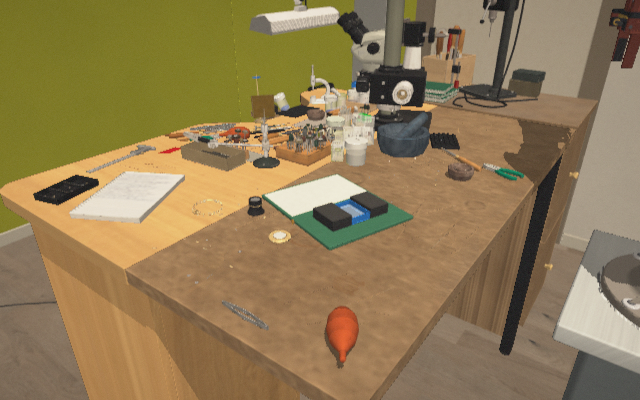

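The top view shows the board at pixels (319,124), (419,156), (378,285) and (274,248), with the blue box between the two blocks near (338,230). The scene view agrees. Next I'll enlarge both.

```bash
python3 - <<'E'
import cv2, numpy as np
p=np.load("pics/top0.npz")['p'][190:295,265:395,::-1]
cv2.imwrite("pics/topc.png",cv2.resize(p,None,fx=6,fy=5.7,interpolation=cv2.INTER_CUBIC) if 0 else cv2.resize(p,None,fx=5.5,fy=5.5,interpolation=cv2.INTER_CUBIC))
p=np.load("pics/scene0.npz")['p'][165:255,255:420,::-1]
cv2.imwrite("pics/scenec.png",cv2.resize(p,None,fx=4.8,fy=4.8,interpolation=cv2.INTER_CUBIC))
E
```

```text
(no output)
```

View pics/topc.png

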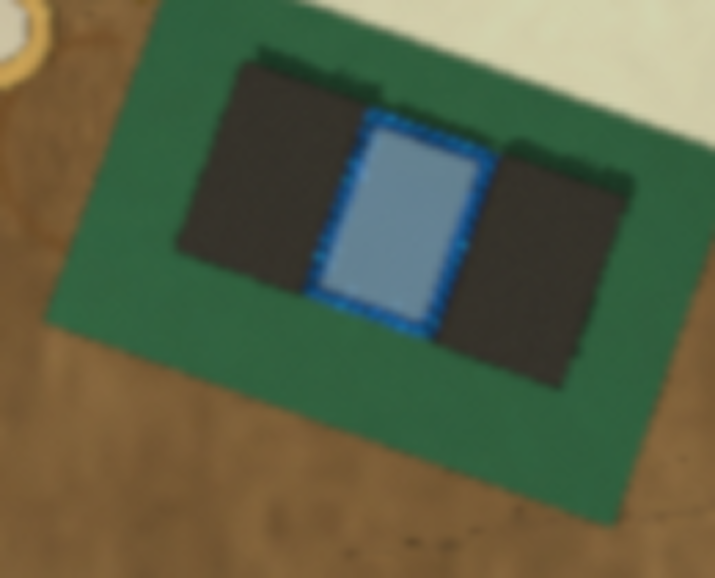

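View pics/scenec.png

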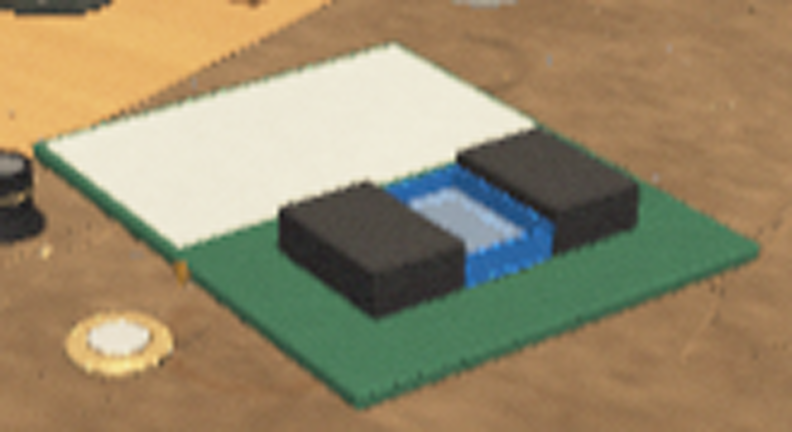

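```bash
cat > h.py <<'E'
from bench import env, viewer
import numpy as np
from scipy.spatial.transform import Rotation as R
from scipy.optimize import least_squares
def ray(n,uv):
    c=viewer.calibration(n); f=200/np.tan(np.radians(c['vertical_fov']/2))
    v=np.array([(uv[0]-c['cx'])/f,(uv[1]-c['cy'])/f,1]); return np.array(c['xyz']),R.from_rotvec(c['attitude']).apply(v)
def onz(n,uv,z):
    o,d=ray(n,uv); return o+d*(z-o[2])/d[2]
def tri(a,b):
    o1,d1=ray("top",a);o2,d2=ray("scene",b)
    t=np.linalg.lstsq(np.c_[d1,-d2],o2-o1,rcond=None)[0]
    p,q=o1+d1*t[0],o2+d2*t[1]; return (p+q)/2,np.linalg.norm(p-q)
E
python3 - <<'E'
from h import *
T=lambda u,v:(265+u/5.5-.4,190+v/5.5-.4); S=lambda u,v:(255+u/4.8-.4,165+v/4.8-.4)
for nm,a,b in [("board NL",T(45,323),S(360,398)),("NR",T(615,525),S(758,246)),("FL",(319,124),S(38,147)),("FR",(419,156.5),S(537,126) if 0 else S(393,43)),("boxNR top",T(437,338),S(552,232)),("blkL NL",T(178,247),S(378,272)),("blkR FL?",T(505,145),S(457,158))]:
    p,e=tri(a,b); print(nm,p.round(4),round(e,4))
print("box top rim z=.023"); 
B=np.array([onz("top",T(*c),.023) for c in [(368,108),(497,155),(437,338),(308,292)]])
print(B.round(4),B.mean(0).round(4))
C=np.array([onz("top",c,.008) for c in [(319,124),(419,156.5),T(615,525),T(45,323)]]);print(C.round(4),C.mean(0).round(4))
for P in (B,C):
    d=(P[0]+P[1]-P[2]-P[3]); e=P[0]+P[3]-P[1]-P[2]; print(np.degrees(np.arctan2(d[1],d[0])),np.degrees(np.arctan2(e[1],e[0]))-90, np.linalg.norm(d)/2,np.linalg.norm(e)/2)
s=env.observe(); print(R.from_rotvec(s['ee_rot']).as_matrix().round(3))
E
```

```text
board NL [0.5021 0.1979 0.0067] 0.0008
NR [0.4384 0.0102 0.0067] 0.0011
FL [0.7323 0.1175 0.0073] 0.0026
FR [ 0.6724 -0.068   0.0082] 0.0006
boxNR top [0.4993 0.0698 0.0194] 0.0019
blkL NL [0.5267 0.1532 0.0298] 0.0005
blkR FL? [0.5606 0.0477 0.0251] 0.0012
box top rim z=.023
[[0.5728 0.0925 0.023 ]
 [0.558  0.0504 0.023 ]
 [0.4986 0.0695 0.023 ]
 [0.5129 0.1114 0.023 ]] [0.5356 0.081  0.023 ]
[[ 0.7311  0.1167  0.008 ]
 [ 0.6727 -0.0679  0.008 ]
 [ 0.438   0.0101  0.008 ]
 [ 0.5018  0.1976  0.008 ]] [0.5859 0.0641 0.008 ]
-17.65024339384678 -19.173571585874257 0.06254646961043109 0.044416760985601704
-18.89719284912016 -18.17249751966537 0.24524874189560367 0.19581676485099472
[[ 0.317 -0.948 -0.001]
 [-0.948 -0.317  0.001]
 [-0.002  0.    -1.   ]]
```

```bash
python3 -m jog '[{"tx":-0.97,"ty":-0.89},{"tx":-0.97,"ty":-0.89},{"tx":-0.97,"ty":-0.89},{"tx":-0.97,"ty":-0.89},{"tx":-0.97,"ty":-0.89},{"tx":-0.97,"ty":-0.89},{"tx":-0.97,"ty":-0.89},{"tx":-0.97,"ty":-0.89}]' 1
```

```text
$[0]: bad value
```

```bash
python3 -m jog '[{"tx":-0.97,"ty":-0.89,"tz":0,"rx":0,"ry":0,"rz":0},{"tx":-0.97,"ty":-0.89,"tz":0,"rx":0,"ry":0,"rz":0},{"tx":-0.97,"ty":-0.89,"tz":0,"rx":0,"ry":0,"rz":0},{"tx":-0.97,"ty":-0.89,"tz":0,"rx":0,"ry":0,"rz":0},{"tx":-0.97,"ty":-0.89,"tz":0,"rx":0,"ry":0,"rz":0},{"tx":-0.97,"ty":-0.89,"tz":0,"rx":0,"ry":0,"rz":0},{"tx":-0.97,"ty":-0.89,"tz":0,"rx":0,"ry":0,"rz":0},{"tx":-0.97,"ty":-0.89,"tz":0,"rx":0,"ry":0,"rz":0}]' 1
```

```text
clock: 1.1
ee_pos: [0.3212, -0.392, 0.2184]
ee_rot: [-2.544, 1.84, 0.012]
ft_force: [0.6, -1.4, -0.2]
width: 0.0112
```

```bash
python3 -m jog '[{"tx":-0.95,"ty":-0.88,"tz":0,"rx":0,"ry":0,"rz":0},{"tx":-0.95,"ty":-0.88,"tz":0,"rx":0,"ry":0,"rz":0},{"tx":-0.95,"ty":-0.88,"tz":0,"rx":0,"ry":0,"rz":0},{"tx":-0.95,"ty":-0.88,"tz":0,"rx":0,"ry":0,"rz":0},{"tx":-0.95,"ty":-0.88,"tz":0,"rx":0,"ry":0,"rz":0},{"tx":-0.95,"ty":-0.88,"tz":0,"rx":0,"ry":0,"rz":0},{"tx":-0.95,"ty":-0.88,"tz":0,"rx":0,"ry":0,"rz":0},{"tx":-0.95,"ty":-0.88,"tz":0,"rx":0,"ry":0,"rz":0}]'
python3 -m jog '[{"tx":-0.95,"ty":-0.88,"tz":0,"rx":0,"ry":0,"rz":0},{"tx":-0.95,"ty":-0.88,"tz":0,"rx":0,"ry":0,"rz":0},{"tx":-0.95,"ty":-0.88,"tz":0,"rx":0,"ry":0,"rz":0},{"tx":-0.95,"ty":-0.88,"tz":0,"rx":0,"ry":0,"rz":0},{"tx":0,"ty":0,"tz":0,"rx":0,"ry":0,"rz":0.93},{"tx":0,"ty":0,"tz":0,"rx":0,"ry":0,"rz":0.93},{"tx":0,"ty":0,"tz":0,"rx":0,"ry":0,"rz":0.93},{"tx":0,"ty":0,"tz":0,"rx":0,"ry":0,"rz":0.93}]'
python3 -c "
from h import *
s=env.observe();print(s['joint_pos'].round(2));m=R.from_rotvec(s['ee_rot']).as_matrix();print(m.round(3),np.degrees(np.arctan2(m[1,0],m[0,0])))
print(m.T@(np.array([.536,.081,.1])-s['ee_pos']))"
```

```text
clock: 2.1
ee_pos: [0.4297, -0.1473, 0.2176]
ee_rot: [-2.544, 1.841, 0.018]
ft_force: [0.4, -0.5, 0.8]
width: 0.0003
clock: 3.1
ee_pos: [0.4836, -0.0222, 0.2159]
ee_rot: [1.803, -2.566, -0.023]
ft_force: [-0.2, 0.5, 0.3]
width: 0.0006
[ 0.2   0.2  -0.32  1.98  0.06  0.99 -2.06]
[[-0.339 -0.941 -0.013]
 [-0.941  0.339  0.009]
 [-0.004  0.015 -1.   ]] -109.81457847193666
[-0.11439994 -0.01616577  0.11607772]
```

```bash
python3 -m jog '[{"tx":0,"ty":0,"tz":0,"rx":0.09,"ry":0.02,"rz":-0.14},{"tx":-0.92,"ty":-0.13,"tz":0.6,"rx":0,"ry":0,"rz":0},{"tx":-0.92,"ty":-0.13,"tz":0.6,"rx":0,"ry":0,"rz":0},{"tx":-0.92,"ty":-0.13,"tz":0.6,"rx":0,"ry":0,"rz":0},{"tx":-0.92,"ty":-0.13,"tz":0.9,"rx":0,"ry":0,"rz":0},{"tx":-0.92,"ty":-0.13,"tz":0.9,"rx":0,"ry":0,"rz":0},{"tx":0,"ty":0,"tz":0.9,"rx":0,"ry":0,"rz":0},{"tx":0,"ty":0,"tz":0,"rx":0,"ry":0,"rz":0}]'
cat > st.py <<'E'
from h import *
import sys,cv2
s=env.observe();m=R.from_rotvec(s['ee_rot']).as_matrix();print(s['clock'],s['ee_pos'].round(4),m.round(3),np.degrees(np.arctan2(m[1,0],m[0,0])),s['ft_force'].round(1),s['joint_pos'].round(2))
t=np.array([float(x) for x in sys.argv[2:5]]); print("tool delta",(m.T@(t-s['ee_pos'])/.025).round(3))
k=sys.argv[1]
for n,w in (("top",(slice(100,300),slice(230,450))),("scene",(slice(130,270),slice(240,440)))):
    p,d=viewer.snapshot(n); np.savez(f"pics/{n}{k}.npz",p=p,d=d); cv2.imwrite(f"pics/{n}{k}.png",cv2.resize(p[w][...,::-1],None,fx=3,fy=3,interpolation=cv2.INTER_CUBIC))
E
python3 st.py 1 .536 .081 .014
```

```text
clock: 4.1
ee_pos: [0.5347, 0.0854, 0.0998]
ee_rot: [-1.882, 2.513, -0.005]
ft_force: [-0.0, 0.1, 0.1]
width: 0.0004
4.1 [0.5347 0.0854 0.0998] [[-0.281 -0.96   0.004]
 [-0.96   0.281 -0.001]
 [ 0.    -0.004 -1.   ]] -106.34562909342044 [-0.   0.1  0.1] [-0.    0.43 -0.34  1.97  0.21  0.77 -2.32]
tool delta [ 0.152 -0.083  3.431]
```

View pics/top1.png

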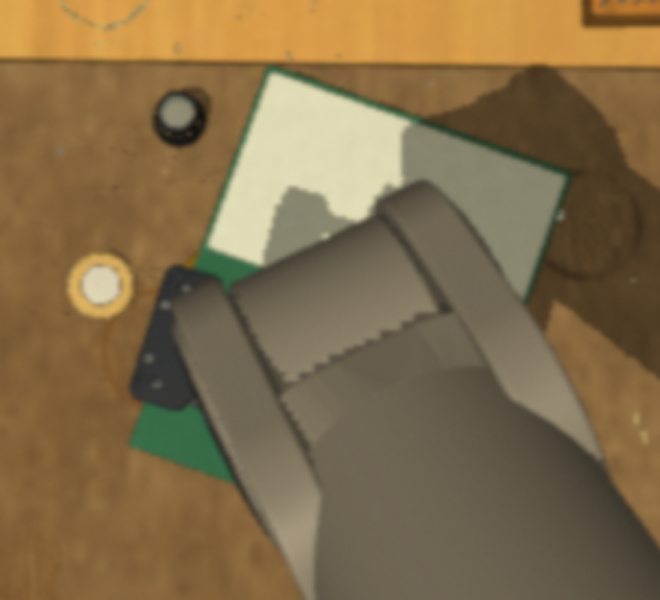

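View pics/scene1.png

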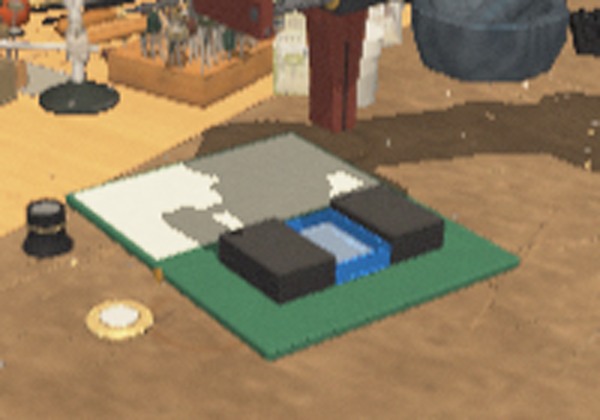

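The arm hides the box from the top camera. The scene view shows the shut fingers hanging above the box, with tips near (333,130) in the crop. I'll correct the pose, come down to just above the rim and check again.

```bash
python3 -m jog '[{"tx":0.15,"ty":-0.08,"tz":0,"rx":-0.02,"ry":0,"rz":0.2},{"tx":0,"ty":0,"tz":0.8,"rx":0,"ry":0,"rz":0},{"tx":0,"ty":0,"tz":0.8,"rx":0,"ry":0,"rz":0},{"tx":0,"ty":0,"tz":0.6,"rx":0,"ry":0,"rz":0},{"tx":0,"ty":0,"tz":0.2,"rx":0,"ry":0,"rz":0},{"tx":0,"ty":0,"tz":0,"rx":0,"ry":0,"rz":0},{"tx":0,"ty":0,"tz":0,"rx":0,"ry":0,"rz":0},{"tx":0,"ty":0,"tz":0,"rx":0,"ry":0,"rz":0}]'
python3 st.py 2 .536 .081 .014
```

```text
clock: 5.2
ee_pos: [0.5429, 0.0791, 0.0468]
ee_rot: [-1.819, 2.545, -0.013]
ft_force: [-0.7, -0.2, 1.6]
width: 0.0006
5.2 [0.5429 0.0791 0.0468] [[-0.324 -0.946  0.016]
 [-0.946  0.324  0.001]
 [-0.006 -0.015 -1.   ]] -108.88038621266918 [-0.7 -0.2  1.6] [-0.02  0.52 -0.3   1.99  0.25  0.65 -2.38]
tool delta [0.026 0.306 1.307]
```

View pics/scene2.png

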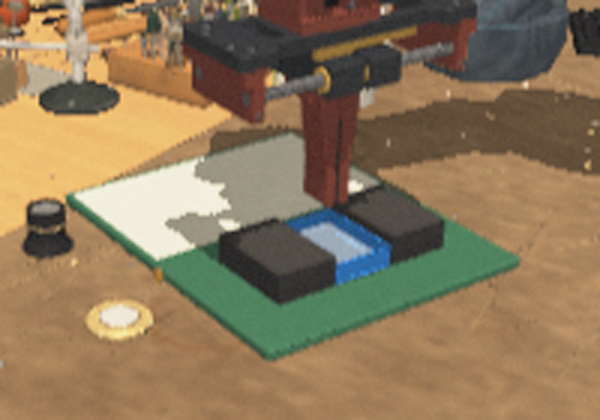

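```bash
python3 - <<'E'
from h import *
def proj(n,p):
    c=viewer.calibration(n); f=200/np.tan(np.radians(c['vertical_fov']/2))
    v=R.from_rotvec(c['attitude']).inv().apply(np.array(p)-c['xyz']); return np.array([c['cx']+f*v[0]/v[2],c['cy']+f*v[1]/v[2]])
for p in [(.5429,.0791,.0468),(.536,.081,.010),(.536,.081,.023)]: 
    q=proj("scene",p); print((q-[240,130])*3)
u=np.array([.949,-.316,0]);v=np.array([.316,.949,0])
for a in(1,-1):
  for b in (1,-1): print(a,b,((proj("scene",np.array([.536,.081,.023])+a*.032*u+b*.022*v)-[240,130])*3).round(0))
E
```

```text
[325.93204601 197.10986551]
[331.60509635 252.06986657]
[332.23393262 234.26798212]
1 1 [275. 225.]
1 -1 [328. 207.]
-1 1 [337. 264.]
-1 -1 [391. 244.]
```

```bash
python3 - <<'E'
import cv2,numpy as np
p=np.load("pics/scene2.npz")['p'][175:235,305:395,::-1]
cv2.imwrite("pics/s2c.png",cv2.resize(p,None,fx=8,fy=8,interpolation=cv2.INTER_CUBIC))
E
```

```text
(no output)
```

View pics/s2c.png

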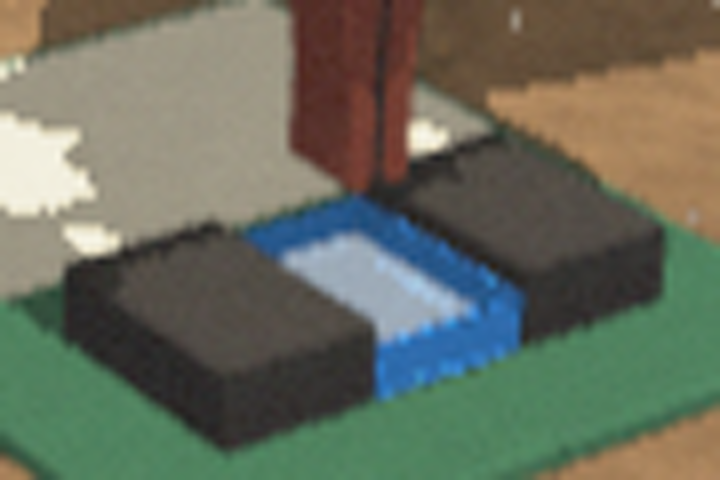

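```bash
python3 -m jog '[{"tx":0.03,"ty":0.35,"tz":0,"rx":-0.09,"ry":0.03,"rz":-0.05},{"tx":0,"ty":0,"tz":0,"rx":0,"ry":0,"rz":0},{"tx":0,"ty":0,"tz":0.4,"rx":0,"ry":0,"rz":0},{"tx":0,"ty":0.04,"tz":0.25,"rx":0,"ry":0,"rz":0},{"tx":0,"ty":0,"tz":0,"rx":0,"ry":0,"rz":0},{"tx":0,"ty":0,"tz":0,"rx":0,"ry":0,"rz":0},{"tx":0,"ty":0,"tz":0,"rx":0,"ry":0,"rz":0},{"tx":0,"ty":0,"tz":0,"rx":0,"ry":0,"rz":0}]'
python3 st.py 3 .536 .081 .014
```

```text
clock: 6.3
ee_pos: [0.5326, 0.0818, 0.0291]
ee_rot: [1.839, -2.546, -0.004]
ft_force: [-1.2, -0.3, 0.5]
width: 0.0009
6.3 [0.5326 0.0818 0.0291] [[-0.315 -0.949 -0.002]
 [-0.949  0.315  0.001]
 [-0.001  0.002 -1.   ]] -108.33120906485684 [-1.2 -0.3  0.5] [-0.03  0.54 -0.3   2.01  0.25  0.63 -2.39]
tool delta [-0.011 -0.142  0.602]
```

Well aligned now, so down into the box to about z = 0.015.

```bash
python3 -m jog '[{"tx":0,"ty":0,"tz":0.3,"rx":0,"ry":0,"rz":0},{"tx":0,"ty":0,"tz":0.2,"rx":0,"ry":0,"rz":0},{"tx":0,"ty":0,"tz":0,"rx":0,"ry":0,"rz":0},{"tx":0,"ty":0,"tz":0,"rx":0,"ry":0,"rz":0},{"tx":0,"ty":0,"tz":0,"rx":0,"ry":0,"rz":0},{"tx":0,"ty":0,"tz":0,"rx":0,"ry":0,"rz":0},{"tx":0,"ty":0,"tz":0,"rx":0,"ry":0,"rz":0},{"tx":0,"ty":0,"tz":0,"rx":0,"ry":0,"rz":0}]'
python3 st.py 4 .536 .081 .014
python3 - <<'E'
import cv2,numpy as np
p=np.load("pics/scene4.npz")['p'][165:235,300:400,::-1]
cv2.imwrite("pics/s4c.png",cv2.resize(p,None,fx=7,fy=7,interpolation=cv2.INTER_CUBIC))
E
```

```text
clock: 7.4
ee_pos: [0.5327, 0.0818, 0.0158]
ee_rot: [1.839, -2.546, -0.003]
ft_force: [0.5, -0.2, -0.5]
width: 0.0006
7.4 [0.5327 0.0818 0.0158] [[-0.315 -0.949 -0.002]
 [-0.949  0.315  0.001]
 [-0.001  0.002 -1.   ]] -108.33400119152866 [ 0.5 -0.2 -0.5] [-0.04  0.56 -0.29  2.01  0.27  0.6  -2.4 ]
tool delta [-0.01  -0.137  0.072]
```

View pics/s4c.png

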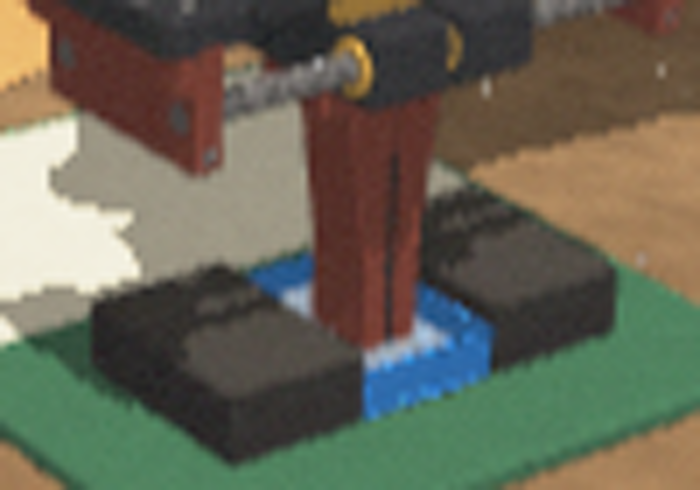

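The fingers are inside the box, clear of its walls and at its middle (crop ~(365,340)), with no contact force. I'll push gently against the inside of the far wall, along tool -y.

```bash
python3 -m jog '[{"tx":0,"ty":-0.3,"tz":0.07,"rx":0,"ry":0,"rz":0},{"tx":0,"ty":-0.3,"tz":0,"rx":0,"ry":0,"rz":0},{"tx":0,"ty":-0.3,"tz":0,"rx":0,"ry":0,"rz":0},{"tx":0,"ty":-0.3,"tz":0,"rx":0,"ry":0,"rz":0},{"tx":0,"ty":-0.3,"tz":0,"rx":0,"ry":0,"rz":0},{"tx":0,"ty":-0.3,"tz":0,"rx":0,"ry":0,"rz":0},{"tx":0,"ty":-0.3,"tz":0,"rx":0,"ry":0,"rz":0},{"tx":0,"ty":0,"tz":0,"rx":0,"ry":0,"rz":0}]'
python3 st.py 5 .681 .033 .0145
```

```text
clock: 8.5
ee_pos: [0.5865, 0.0638, 0.0136]
ee_rot: [1.838, -2.547, -0.003]
ft_force: [0.2, 0.2, -0.1]
width: 0.0005
8.5 [0.5865 0.0638 0.0136] [[-0.315 -0.949 -0.002]
 [-0.949  0.315  0.001]
 [-0.001  0.002 -1.   ]] -108.37214702972857 [ 0.2  0.2 -0.1] [ 0.    0.62 -0.28  1.89  0.26  0.67 -2.33]
tool delta [-0.021 -3.976 -0.043]
```

View pics/scene5.png

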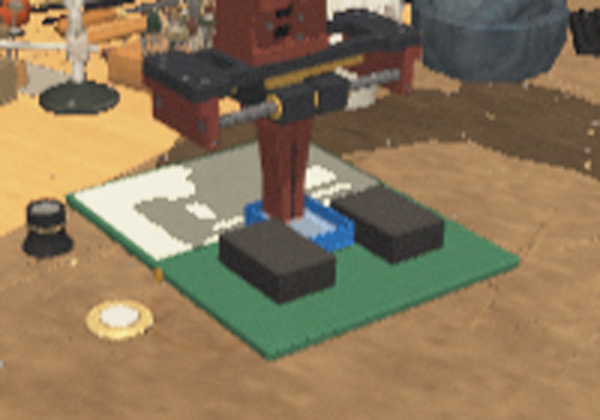

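The box has slid straight forward and now sits at ~(300,222). Both blocks look unmoved. Continuing about 80 mm further.

```bash
python3 -m jog '[{"tx":0,"ty":-0.35,"tz":-0.03,"rx":0,"ry":0,"rz":0},{"tx":0,"ty":-0.45,"tz":0,"rx":0,"ry":0,"rz":0},{"tx":0,"ty":-0.45,"tz":0,"rx":0,"ry":0,"rz":0},{"tx":0,"ty":-0.45,"tz":0,"rx":0,"ry":0,"rz":0},{"tx":0,"ty":-0.45,"tz":0,"rx":0,"ry":0,"rz":0},{"tx":0,"ty":-0.45,"tz":0,"rx":0,"ry":0,"rz":0},{"tx":0,"ty":-0.3,"tz":0,"rx":0,"ry":0,"rz":0},{"tx":0,"ty":-0.15,"tz":0,"rx":0,"ry":0,"rz":0}]'
python3 st.py 6 .662 .039 .0145
```

```text
clock: 9.6
ee_pos: [0.663, 0.0384, 0.014]
ee_rot: [1.838, -2.546, -0.004]
ft_force: [-0.6, -0.6, 0.7]
width: 0.0002
9.6 [0.663  0.0384 0.014 ] [[-0.315 -0.949 -0.003]
 [-0.949  0.315  0.001]
 [-0.     0.003 -1.   ]] -108.3401848092059 [-0.6 -0.6  0.7] [ 0.04  0.71 -0.28  1.7   0.26  0.77 -2.25]
tool delta [-0.01   0.045 -0.021]
```

View pics/scene6.png

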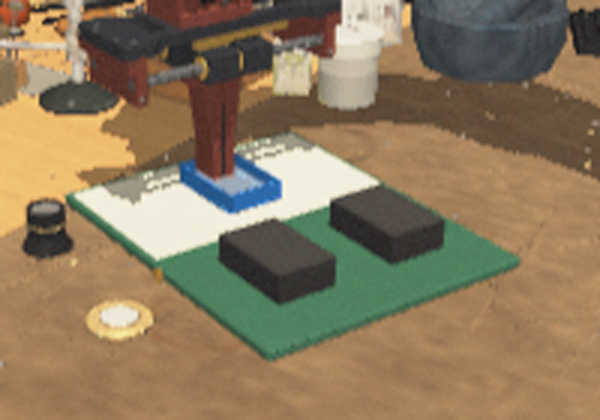

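The box at ~(230,185) is wholly on the white and square to the board. I'll back off a few millimetres inside it, lift straight out, and swing away so the top camera can see.

```bash
python3 -m jog '[{"tx":0,"ty":0.3,"tz":0,"rx":0,"ry":0,"rz":0},{"tx":0,"ty":0.2,"tz":0,"rx":0,"ry":0,"rz":0},{"tx":0,"ty":0,"tz":-0.4,"rx":0,"ry":0,"rz":0},{"tx":0,"ty":0,"tz":-0.7,"rx":0,"ry":0,"rz":0},{"tx":0,"ty":0,"tz":-1,"rx":0,"ry":0,"rz":0},{"tx":0,"ty":0,"tz":-1,"rx":0,"ry":0,"rz":0},{"tx":0,"ty":0,"tz":-1,"rx":0,"ry":0,"rz":0},{"tx":0,"ty":0,"tz":-1,"rx":0,"ry":0,"rz":0}]'
python3 -m jog '[{"tx":0,"ty":0,"tz":-1,"rx":0,"ry":0,"rz":0},{"tx":1,"ty":0.3,"tz":-1,"rx":0,"ry":0,"rz":0},{"tx":1,"ty":0.3,"tz":-1,"rx":0,"ry":0,"rz":0},{"tx":1,"ty":0.3,"tz":0,"rx":0,"ry":0,"rz":0},{"tx":1,"ty":0.3,"tz":0,"rx":0,"ry":0,"rz":0},{"tx":1,"ty":0.3,"tz":0,"rx":0,"ry":0,"rz":0},{"tx":1,"ty":0.3,"tz":0,"rx":0,"ry":0,"rz":0},{"tx":1,"ty":0.3,"tz":0,"rx":0,"ry":0,"rz":0}]'
python3 -m jog '[{"tx":1,"ty":0.3,"tz":0,"rx":0,"ry":0,"rz":0},{"tx":1,"ty":0.3,"tz":0,"rx":0,"ry":0,"rz":0},{"tx":1,"ty":0.3,"tz":0,"rx":0,"ry":0,"rz":0},{"tx":1,"ty":0.3,"tz":0,"rx":0,"ry":0,"rz":0},{"tx":0.5,"ty":0,"tz":0,"rx":0,"ry":0,"rz":0},{"tx":0,"ty":0,"tz":0,"rx":0,"ry":0,"rz":0},{"tx":0,"ty":0,"tz":0,"rx":0,"ry":0,"rz":0},{"tx":0,"ty":0,"tz":0,"rx":0,"ry":0,"rz":0}]'
python3 st.py 7 .662 .039 .0145
```

```text
clock: 10.7
ee_pos: [0.6498, 0.0431, 0.1504]
ee_rot: [1.841, -2.545, -0.003]
ft_force: [-0.0, 0.7, 0.3]
width: 0.0004
clock: 11.7
ee_pos: [0.5464, -0.1082, 0.2431]
ee_rot: [-1.837, 2.528, -0.015]
ft_force: [0.3, 0.0, -0.3]
width: 0.0001
clock: 12.7
ee_pos: [0.4827, -0.2085, 0.2508]
ee_rot: [-1.833, 2.521, -0.03]
ft_force: [-0.2, -0.4, 1.0]
width: 0.0006
12.7 [ 0.4827 -0.2085  0.2508] [[-0.308 -0.951  0.031]
 [-0.951  0.308 -0.001]
 [-0.008 -0.03  -1.   ]] -107.95769627225037 [-0.2 -0.4  1. ] [ 0.52  0.2  -0.26  1.88  0.05  1.03 -1.64]
tool delta [-11.551  -3.486   9.654]
```

View pics/top7.png

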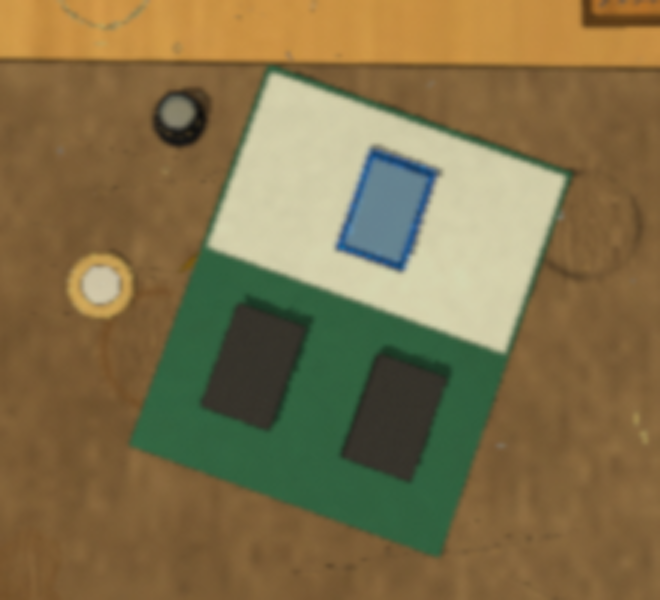

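View pics/scene7.png

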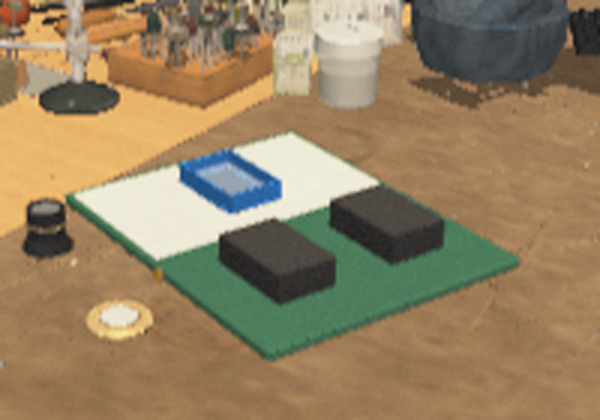

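```bash
python3 - <<'E'
from h import *
import cv2
T=lambda u,v:(230+u/3-.3,100+v/3-.3)
B=np.array([onz("top",T(*c),.023)[:2] for c in [(373,148),(437,172),(402,270),(338,246)]])
t=np.radians(-18.4);M=np.array([[np.cos(t),np.sin(t)],[-np.sin(t),np.cos(t)]])
print("box corners in board frame",((B-[.5859,.0641])@M.T).round(4))
# blocks, dark mask min-area rects before/after
for k in "07":
    p=np.load(f"pics/top{k}.npz")['p'].astype(int); m=(p.max(2)<70).astype(np.uint8); m[:, :270]=0;m[:,400:]=0;m[:195]=0;m[275:]=0
    n,l,s,c=cv2.connectedComponentsWithStats(m)
    for i in range(1,n):
        if s[i,4]>150: print(k,s[i],c[i].round(2))
from bench import finish_job
print(finish_job())
E
```

```text
box corners in board frame [[ 0.095   0.0197]
 [ 0.0938 -0.0214]
 [ 0.0307 -0.0204]
 [ 0.0319  0.0205]]
0 [ 297  199   57   45 1004] [315.5  220.11]
0 [344 216  36  45 997] [361.7  237.34]
7 [ 297  199   37   44 1002] [315.03 220.67]
7 [ 344  216   36   45 1014] [361.35 237.31]
the job is handed in; nothing more can be done
None
```

The blue box now lies wholly on the white band, and I handed the job in at about 13 s of the 32 s allowed. I lowered the shut fingers into the box and slid it about 115 mm along the board by pressing on the inside of its far wall, without lifting it. Then I backed off, lifted out and moved the arm well clear.

- **Box position:** in the last top picture the box spans board x of about +31 to +95 mm and y of ±21 mm. The band runs from +5 to +120 mm, so it has margin on every side. It is square to the board within 1 to 2 degrees.
- **Steel blocks:** both stayed put. Their image centres before and after agree to about 0.7 pixel or better (roughly 1 mm), which is within the noise of the shadows.
- **Forces:** the wrist readings stayed under 2 N at every check.
- **Release:** nothing was ever gripped, and nothing was touching the robot at hand-in.
- **Discrepancies:** the fingers drifted about 7 mm sideways on one descent above the box. I corrected that before going in. The two-view heights came within a few mm of the stated sizes, except a block corner about 8 mm low or high depending on which block was read: I measured tops at about 30 and 25 mm where 30 mm is expected. No check failed.

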